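# Slide the pot stand out over the edge of the chopping board

### The arm

A 6-joint arm with a two-finger parallel gripper is mounted at the origin on a cart in front of the work surface, level with it; the furniture and walls round the work are solid. World frame = base frame: x ahead of the robot, y to its left, z up, the work surface at z = 0. Lengths are in mm, angles in rad, forces in N, time in s.
With the tool pointing down it reaches from about 350 to 775 mm from the base axis. Payload 7.3 kg.
Tool frame: the origin (TCP) lies between the finger pads; the fingertips stand 14 mm ahead of it and the grasp point (between the pads) lies 5 mm behind it; z points along the fingers, y is the line along which they close (so a half turn about z gives the same grasp; the last joint's range is limited). The gripper opens to 92 mm and grips with 3 to 60 N. Pads are 19 mm wide; open, the fingers measure 130 mm over their backs; the gripper's body (75 mm by 190 mm) begins 47 mm behind the grasp point.
Start: joints at [1.178, 0.342, 1.524, -0, 1.275, -0.146], TCP at [128.242, 509.114, 240.741] pointing down, gripper open.
Joint ranges: [-2.53, 2.53], [-0.77, 2.02], [0.04, 2.7], [-1, 4.14], [0.28, 2.66], [-3.11, 3.11]. Speed limits (rad/s): [2.57, 2.57, 3.14, 3.14, 3.14, 3.14].

### API

Orientations are given as [roll, pitch, yaw] about the fixed x, y, z axes, in that order (R = Rz(yaw) Ry(pitch) Rx(roll)).
In Python, from plant import get_obs, cams, close_job gives the robot as it stands. The module is installed in compiled form; this text tells all that it offers.
- The arm moves only by the shell command python3 -m creep 'ROWS'. ROWS is JSON, a list of rows, each an object of numbers: "hand": the opening, from 0 (shut) to 1 (fully open); "tx", "ty", "tz": the shift along the tool's x, y, z in m; "spin": the turn about the tool's z in degrees. In form: [{"hand": .., "tx": .., "ty": .., "tz": .., "spin": ..}, ...]. A call has 1 to 5 rows; each row shifts and turns the commanded pose from where the row before left it, along the tool's axes as they then stand; what a row does not reach is not made up. A row lasts 1/8 s, in which the tool goes at most 62.5 mm and 10.7 degrees, less where a joint would pass 70% of its speed; a pose out of reach is approached as far as the arm can. A call is refused whole if a number of a shift passes 0.0625 or a number of a turn 10.7, either way. A call with a gripper value outside its range is refused whole. The fingers move at their own pace and stop on an object; the grip force is fixed at half the most. Time passes only in rows, so rows that do not move let the fingers close. It gives the time, the measured TCP pose, the force, the opening and the grip force at its end, in the units of the state.
- get_obs(): the state, without advancing time (a new reading comes with each control period).
- cams.capture(name): name is "side" or "top"; returns a dict with "color" (384x512x3 uint8, red, green, blue), "K" (3x3 intrinsics, pixels), "k1" (the pictures are not rectified: a ray, as slopes to the right and down, at radius r is drawn at 1 + k1 r^2 times it, then the intrinsics apply), "R" (3x3) and "t" (3): a world point X has camera coordinates R X + t. Camera axes: x right, y down, z forward; pixel columns grow to the right and rows downward; lengths in mm; the calibration is good to about 2 mm. A picture is of the moment at which its call begins. There is no depth.
- close_job(): hands the job in; it is judged then, once.
The state is a dict: "time": time; "joint_positions": joint angles; "dq": joint speeds; "tau": joint torques, N m; "tool_pos": TCP position; "tcp_rot": TCP orientation; "contact_force": force on the tool from outside, world axes, zero at the start; "moment": the same for the moment, N m; "grip_width": finger opening in mm; "finger_force": force on a finger pad.
Only numpy, scipy, OpenCV 4.12 (cv2) and the standard library are available. Lean on these libraries where they do the work, as an engineer would, in place of code of your own. Each camera call takes 0.05 s, during which the arm holds its last target. There are 200 camera calls.

### The job

The flat white pot stand lies on the chopping board with nothing to get hold of. With your fingertips, push or drag it along the board, without lifting or tipping it, until its near end sticks out 4 cm (give or take 1 cm) past the board's long edge nearest the robot, with the stand square to that edge, so that it can later be picked up from beneath. Leave the board, the mug, the tin and the honey jar where they are, and finish with the hand clear of everything.

Things in the scene. Friction and masses are not known exactly. Their poses are not given: they have to be found in the camera images.
- stand: flat white ceramic pot stand (trivet), a plain slab 120 mm long (its x axis) by 90 mm wide (its y axis) and 10 mm thick, corners rounded to 10 mm, five thin grey grooves along its length; about 0.2 kg. It lies loose, flat on the chopping board. Origin at the centre of its underside, z up; its -x end is the one that must stick out.
- stand_near_end (a point): middle of the top edge of the pot stand's -x short end (the end towards the robot), 60 mm from the stand's centre; axes as the stand's
- board: wooden chopping board lying loose on the worktop, 250 mm deep (its x axis, roughly away from the robot) by 360 mm wide (its y axis) and 21 mm thick, 1.26 kg. Origin at the centre of its underside, z up.
- board_edge (a point): middle of the top of the board's long edge nearest the robot (125 mm from the board's centre, 21 mm above the worktop); axes as the board's: x points from this edge inward over the board, y runs along the edge. Points with negative x in this frame are out past the edge.
- mug: cream mug, blue inside, 50 mm tall, 63 mm across and 88 mm with its handle (along its -y); stands on the board at the left or right of the pot stand; leave it alone. Origin under it at the middle of its 63 x 88 mm outline.
- tin: food tin, 57 mm across, 72 mm tall; stands on the board on the other side of the pot stand; leave it alone. Origin at the centre of its underside.
- honey: honey jar with dark lid, 57 mm across, 85 mm tall, on the worktop at the right of the board; leave it alone. Origin at the centre of its underside.
Not all that is in view belongs to the job. Of the things shaped like the stand, the white one is meant.

How it is judged:
By the outcome, as a careful person would: the job done as asked, in the order asked, and still so for the second after the job is handed in, with the robot touching nothing.
It also fails if it takes over 42 s, if anything falls off the work surface, if the arm or the gripper's body presses on something with over 40 N, if the wrist force passes 120 N, or if a joint passes its speed limit or range.

## Working session

There is one attempt and no reset: what is moved stays moved. The work goes in short steps, Python scripts to look and compute and a shell command to move; the robot and the scene stay as the last step left them, time stands still between calls to the robot, and variables do not carry over. Pictures are saved under pics/ and viewed, at most 10 in all, crops included, and the job is handed in when it is done.

```bash
mkdir -p pics
cat > h.py <<'E'
import numpy as np, cv2
from plant import get_obs, cams, close_job
def snap(n,f):
    c=cams.capture(n); cv2.imwrite(f'pics/{f}.png',c['color'][:,:,::-1])
    np.savez(f'pics/{f}.npz',**{k:np.array(c[k]) for k in('K','k1','R','t','color')}); return c
def ray(c,uv,z):
    K=np.array(c['K']);k1=float(c['k1'])
    d=cv2.undistortPoints(np.array([[uv]],float),K,np.array([k1,0,0,0,0.]))[0,0]
    R=np.array(c['R']);t=np.array(c['t']).ravel()
    o=-R.T@t; v=R.T@np.array([d[0],d[1],1.]); return o+v*(z-o[2])/v[2]
E
python3 - <<'E'
from h import *
for n in('top','side'):
    c=snap(n,n+'0'); print(n,-np.array(c['R']).T@np.array(c['t']).ravel(),c['k1'])
o=get_obs();print(o['tool_pos'],o['tcp_rot'],o['time'],o['grip_width'])
a=[cv2.imread(f'pics/{n}0.png') for n in('top','side')]
cv2.imwrite('pics/both0.png',np.vstack(a)[:, :])
E
```

```text
top [ 302.45085372   37.23497506 1072.65626606] -0.009410140619050347
side [ 483.17437767 1113.9019962   730.93765798] -0.11638615636773172
[128.09791337 508.78555033 240.10921146] [-3.14021979e+00 -2.10160636e-04  2.89477227e+00] 0.1 91.94640532354411
```

View pics/top0.png

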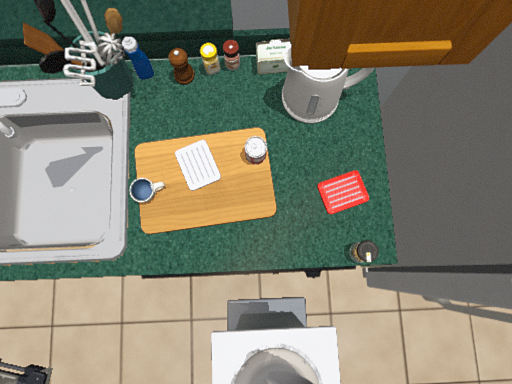

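View pics/side0.png

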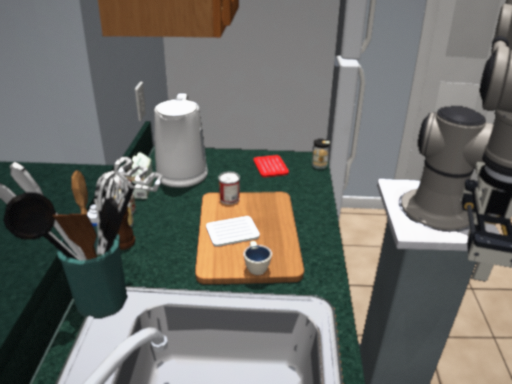

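Top view: the white slab is at (198,165) on the board. The similar red slab at (344,192) is on the worktop, so it is not the target. The mug is at (143,190), the tin at (255,150) and the honey jar at (365,252). I choose the white slab and will check it in one close crop.

Run:
```python
import cv2
a=cv2.imread('pics/top0.png')[120:240,125:285]
cv2.imwrite('pics/crop0.png',cv2.resize(a,None,fx=5,fy=5,interpolation=cv2.INTER_CUBIC))
```

```text
(no output)
```

View pics/crop0.png

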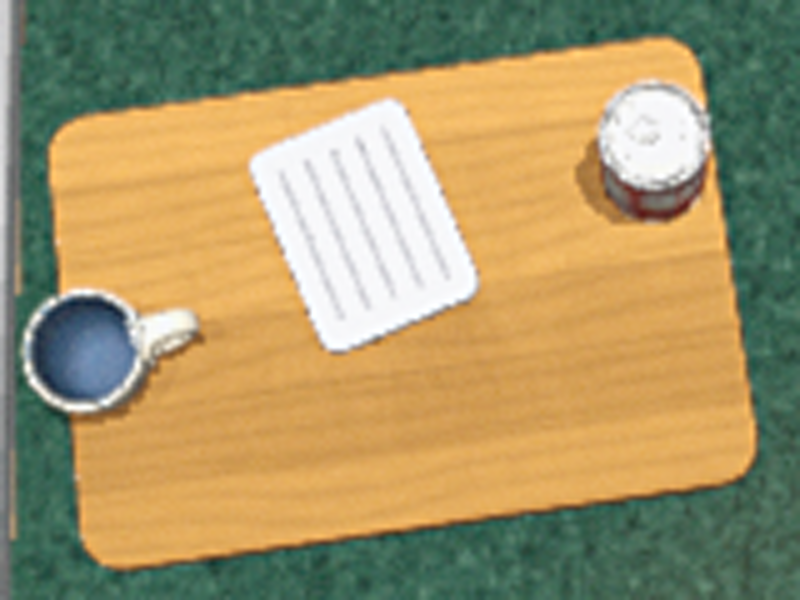

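The crop confirms the white slab with five grooves. The stand's corners are near (250,155), (395,95), (480,290) and (335,350). The board's near edge runs from (130,569) to (740,482).

```bash
cat >> h.py <<'E'
def blob(c,mask,z,near):
    m=cv2.morphologyEx(mask.astype(np.uint8),cv2.MORPH_CLOSE,np.ones((5,5)))
    cs,_=cv2.findContours(m,cv2.RETR_EXTERNAL,cv2.CHAIN_APPROX_NONE)
    cs=[k for k in cs if cv2.contourArea(k)>150]
    k=min(cs,key=lambda k:np.linalg.norm(k[:,0].mean(0)-near))
    p=np.array([ray(c,q,z)[:2] for q in k[:,0]],np.float32)
    return p,cv2.minAreaRect(p)
def stand(c,near):
    a=np.array(c['color']).astype(int); 
    return blob(c,(a.min(2)>165)&(a.max(2)-a.min(2)<45),31,near)
E
python3 - <<'E'
from h import *
c=np.load('pics/top0.npz')
f=lambda u,v:((u-2)/5+125,(v-2)/5+120)
p,r=stand(c,(198,165)); print('stand',r); print(cv2.boxPoints(r))
q=[ray(c,f(*x),21)[:2] for x in((130,569),(740,482),(52,160),(75,530),(100,116),(660,38),(705,90),(755,440))]
print('board pts',np.round(q,1).tolist())
d=q[1]-q[0]; yaw=np.arctan2(d[1],d[0])+np.pi/2; print('edge dir',np.degrees(yaw))
cr=[ray(c,f(*x),31)[:2] for x in((247,155),(398,94),(482,290),(332,355))];print('stand by eye',np.round(cr,1).tolist())
for n,x,z in(('mug',(85,352),50),('handle tip',(198,325),35),('tin',(655,135),72),):print(n,ray(c,f(*x),z).round(1))
print('honey',ray(c,(362,247),85).round(1))
E
```

```text
stand ((584.794677734375, 182.83248901367188), (120.4826889038086, 90.31016540527344), 21.29899787902832)
[[512.26605 203.0216 ]
 [545.0699  118.87985]
 [657.3233  162.64337]
 [624.5195  246.78513]]
board pts [[406.4, 308.9], [437.8, -12.0], [630.9, 353.2], [428.2, 337.9], [654.8, 327.3], [685.7, 19.0], [654.5, -4.3], [459.8, -21.1]]
edge dir 5.582667434963799
stand by eye [[625.8, 244.8], [656.5, 162.7], [545.3, 120.1], [513.6, 200.3]]
mug [517.2 325.6  50. ]
handle tip [532.2 270.3  35. ]
tin [614.2  24.8  72. ]
honey [ 343.9 -222.4   85. ]
```

```bash
python3 -m creep '[{"hand":0.43,"spin":-10},{"hand":0.43,"spin":-9.7},{"hand":0.43,"tx":-0.040,"ty":-0.029},{"hand":0.43,"tx":-0.040,"ty":-0.029},{"hand":0.43,"tx":-0.040,"ty":-0.029}]'; python3 -m creep '[{"hand":0.43,"tx":-0.040,"ty":-0.029},{"hand":0.43,"tx":-0.040,"ty":-0.029},{"hand":0.43,"tx":-0.040,"ty":-0.029},{"hand":0.43,"tx":-0.040,"ty":-0.029}]'
```

```text
invalid input at $[0]: expected keys hand, tx, ty, tz, spin
invalid input at $[0]: expected keys hand, tx, ty, tz, spin
```

```bash
python3 -m creep '[{"hand":0.43,"tx":0,"ty":0,"tz":0,"spin":-10},{"hand":0.43,"tx":0,"ty":0,"tz":0,"spin":-9.7},{"hand":0.43,"tx":-0.040,"ty":-0.029,"tz":0,"spin":0},{"hand":0.43,"tx":-0.040,"ty":-0.029,"tz":0,"spin":0},{"hand":0.43,"tx":-0.040,"ty":-0.029,"tz":0,"spin":0}]'; python3 -m creep '[{"hand":0.43,"tx":-0.040,"ty":-0.029,"tz":0,"spin":0},{"hand":0.43,"tx":-0.040,"ty":-0.029,"tz":0,"spin":0},{"hand":0.43,"tx":-0.040,"ty":-0.029,"tz":0,"spin":0},{"hand":0.43,"tx":-0.040,"ty":-0.029,"tz":0,"spin":0}]'
```

```text
time: 0.72
tool_pos: [257.0, 433.2, 240.4]
tcp_rot: [-3.141, -0.0, -3.044]
contact_force: [0.8, 0.3, -0.7]
grip_width: 46.5
finger_force: 0.0
time: 1.23
tool_pos: [427.7, 333.1, 240.4]
tcp_rot: [-3.142, -0.001, -3.045]
contact_force: [-0.1, 1.0, 0.5]
grip_width: 39.6
finger_force: 0.0
```

```bash
python3 -m creep '[{"hand":0.43,"tx":-0.039,"ty":-0.027,"tz":0,"spin":0},{"hand":0.43,"tx":-0.039,"ty":-0.027,"tz":0,"spin":0},{"hand":0.43,"tx":-0.039,"ty":-0.027,"tz":0,"spin":0},{"hand":0.43,"tx":-0.039,"ty":-0.027,"tz":0,"spin":0}]'; python3 -m creep '[{"hand":0.43,"tx":-0.035,"ty":-0.024,"tz":0,"spin":0},{"hand":0.43,"tx":-0.03,"ty":-0.02,"tz":0,"spin":0},{"hand":0.43,"tx":0,"ty":0,"tz":0,"spin":0},{"hand":0.43,"tx":0,"ty":0,"tz":0,"spin":0}]'
```

```text
time: 1.72
tool_pos: [593.4, 240.9, 240.2]
tcp_rot: [3.142, -0.001, -3.045]
contact_force: [0.0, 1.1, 0.2]
grip_width: 39.5
finger_force: 0.0
time: 2.22
tool_pos: [660.6, 204.6, 240.1]
tcp_rot: [3.141, -0.002, -3.045]
contact_force: [-0.1, -0.9, -0.5]
grip_width: 39.2
finger_force: 0.0
```

```bash
python3 -m creep '[{"hand":0.43,"tx":-0.016,"ty":-0.014,"tz":0.03,"spin":0},{"hand":0.43,"tx":0,"ty":0,"tz":0.05,"spin":0},{"hand":0.43,"tx":0,"ty":0,"tz":0.05,"spin":0},{"hand":0.43,"tx":0,"ty":0,"tz":0.03,"spin":0},{"hand":0.43,"tx":0,"ty":0,"tz":0,"spin":0}]'; python3 -m creep '[{"hand":0.43,"tx":0,"ty":0,"tz":0.02,"spin":0},{"hand":0.43,"tx":0,"ty":0,"tz":0.012,"spin":0},{"hand":0.43,"tx":0,"ty":0,"tz":0.006,"spin":0},{"hand":0.43,"tx":0,"ty":0,"tz":0,"spin":0}]'
```

```text
time: 2.85
tool_pos: [676.0, 192.7, 78.3]
tcp_rot: [-3.141, -0.006, -3.043]
contact_force: [0.5, -0.4, 1.0]
grip_width: 39.2
finger_force: 0.0
time: 3.35
tool_pos: [678.5, 191.9, 42.5]
tcp_rot: [3.142, -0.0, -3.045]
contact_force: [0.6, -0.2, -0.3]
grip_width: 39.4
finger_force: 0.0
```

```bash
python3 -m creep '[{"hand":0.43,"tx":0,"ty":0,"tz":0.0045,"spin":0},{"hand":0.43,"tx":0,"ty":0,"tz":0,"spin":0},{"hand":0.43,"tx":0.008,"ty":0,"tz":0,"spin":0},{"hand":0.43,"tx":0.008,"ty":0,"tz":0,"spin":0},{"hand":0.43,"tx":0.008,"ty":0,"tz":0,"spin":0}]'; python3 -m creep '[{"hand":0.43,"tx":0.008,"ty":0,"tz":0,"spin":0},{"hand":0.43,"tx":0.008,"ty":0,"tz":0,"spin":0},{"hand":0.43,"tx":0.008,"ty":0,"tz":0,"spin":0},{"hand":0.43,"tx":0.008,"ty":0,"tz":0,"spin":0},{"hand":0.43,"tx":0.0,"ty":0,"tz":0,"spin":0}]'
python3 - <<'E'
from h import *
c=snap('top','top1');cv2.imwrite('pics/c1.png',cv2.resize(c['color'][110:250,110:290,::-1],None,fx=4,fy=4))
E
```

```text
time: 3.98
tool_pos: [654.2, 189.6, 38.4]
tcp_rot: [3.142, 0.001, -3.044]
contact_force: [1.7, 0.7, -1.7]
grip_width: 39.2
finger_force: 0.6
time: 4.6
tool_pos: [622.0, 186.6, 38.3]
tcp_rot: [3.141, -0.001, -3.044]
contact_force: [-0.2, -0.4, 0.8]
grip_width: 39.5
finger_force: 0.0
```

View pics/c1.png

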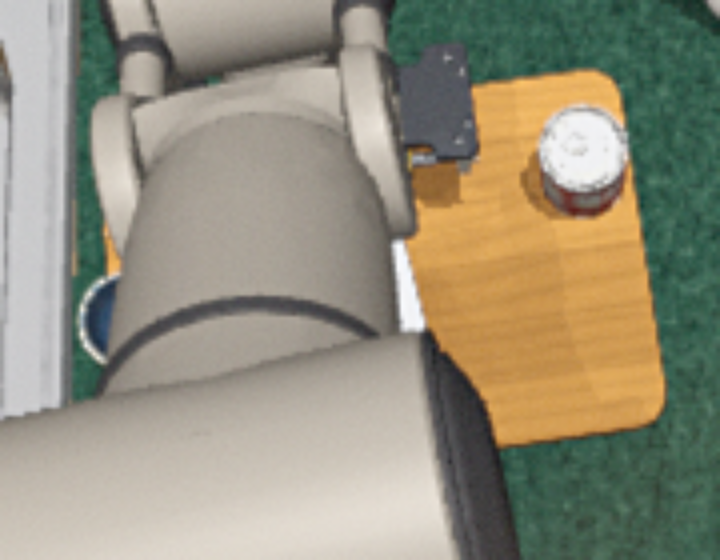

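The arm hides most of the stand in the top view; only a sliver shows at crop (410,290). I'll use the side view.

Run:
```python
from h import *
c=snap('side','side1');cv2.imwrite('pics/s1.png',cv2.resize(c['color'][160:300,180:320,::-1],None,fx=4,fy=4,interpolation=cv2.INTER_CUBIC))
```

```text
(no output)
```

View pics/s1.png

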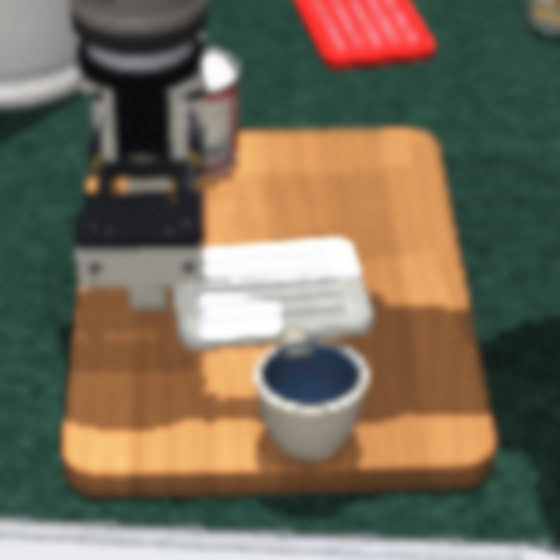

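Run:
```python
from h import *
c=np.load('pics/side1.npz')
n=np.array([.9952,.0976]);t=np.array([-.0976,.9952])
for x in((190,345),(372,328),(353,240),(175,290)):
    p=ray(c,(x[0]/4+180,x[1]/4+160),31)[:2]; print(p.round(1),(n@p-434.6).round(1),(t@p).round(1))
```

```text
[588.6 253.1] 175.9 194.4
[479. 229.] 64.4 181.1
[493.5 137.2] 69.9 88.3
[603.8 199.1] 185.7 139.3
```

Stand is flat and turning the right way, but it has drifted to the left of the fingers. I'll back off, shift left to re-centre, and push on.

```bash
python3 -m creep '[{"hand":0.43,"tx":-0.015,"ty":0,"tz":0,"spin":0},{"hand":0.43,"tx":0,"ty":0.015,"tz":0,"spin":0},{"hand":0.43,"tx":0.010,"ty":0,"tz":0,"spin":0},{"hand":0.43,"tx":0.008,"ty":0,"tz":0,"spin":0},{"hand":0.43,"tx":0.008,"ty":0,"tz":0,"spin":0}]'; python3 -m creep '[{"hand":0.43,"tx":0.008,"ty":0,"tz":0,"spin":0},{"hand":0.43,"tx":0.008,"ty":0,"tz":0,"spin":0},{"hand":0.43,"tx":0.008,"ty":0,"tz":0,"spin":0},{"hand":0.43,"tx":0.008,"ty":0,"tz":0,"spin":0},{"hand":0.43,"tx":0.008,"ty":0,"tz":0,"spin":0}]'; python3 -m creep '[{"hand":0.43,"tx":0.008,"ty":0,"tz":0,"spin":0},{"hand":0.43,"tx":0.008,"ty":0,"tz":0,"spin":0},{"hand":0.43,"tx":0.008,"ty":0,"tz":0,"spin":0},{"hand":0.43,"tx":0.0,"ty":0,"tz":0,"spin":0}]';python3 - <<'E'
from h import *
c=snap('side','side2');cv2.imwrite('pics/s2.png',cv2.resize(c['color'][160:300,180:320,::-1],None,fx=4,fy=4,interpolation=cv2.INTER_CUBIC))
E
```

```text
time: 5.32
tool_pos: [609.7, 200.2, 38.4]
tcp_rot: [-3.142, 0.0, -3.044]
contact_force: [1.3, -0.9, -0.6]
grip_width: 39.9
finger_force: 0.6
time: 5.95
tool_pos: [570.3, 196.5, 38.4]
tcp_rot: [3.141, 0.001, -3.045]
contact_force: [2.4, -0.6, 0.8]
grip_width: 39.8
finger_force: 1.0
time: 6.45
tool_pos: [545.6, 194.1, 38.1]
tcp_rot: [-3.142, -0.002, -3.044]
contact_force: [0.5, 0.2, -0.0]
grip_width: 39.5
finger_force: 0.0
```

View pics/s2.png

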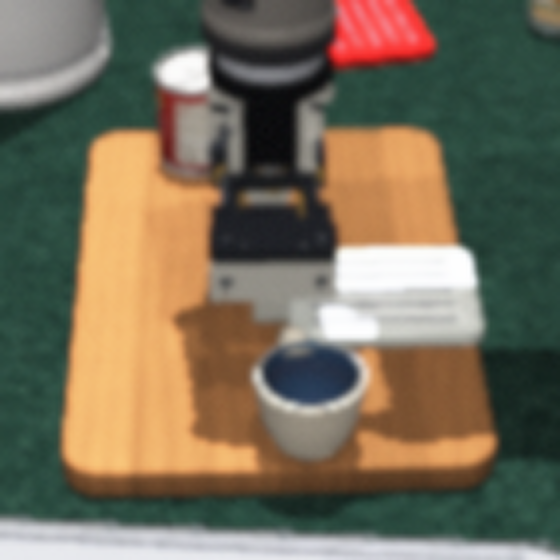

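The side view shows the stand flat and nearly square, its near end (470–485, 245–340) starting past the edge. I'll push the remainder slowly, stop 2 mm short, then back off and look.

```bash
python3 -m creep '[{"hand":0.43,"tx":0.008,"ty":0,"tz":0,"spin":0},{"hand":0.43,"tx":0.008,"ty":0,"tz":0,"spin":0},{"hand":0.43,"tx":0.008,"ty":0,"tz":0,"spin":0},{"hand":0.43,"tx":0.006,"ty":0,"tz":0,"spin":0},{"hand":0.43,"tx":0.003,"ty":0,"tz":0,"spin":0}]'; python3 -m creep '[{"hand":0.43,"tx":0.003,"ty":0,"tz":0,"spin":0},{"hand":0.43,"tx":0,"ty":0,"tz":0,"spin":0}]'
```

```text
time: 7.12
tool_pos: [513.4, 191.0, 38.3]
tcp_rot: [3.141, -0.0, -3.044]
contact_force: [2.1, -0.6, -1.2]
grip_width: 39.5
finger_force: 0.7
time: 7.38
tool_pos: [510.4, 190.7, 38.1]
tcp_rot: [3.142, -0.001, -3.045]
contact_force: [-0.3, -0.3, 1.0]
grip_width: 39.5
finger_force: 0.0
```

```bash
python3 -m creep '[{"hand":0.43,"tx":-0.02,"ty":0,"tz":0,"spin":0},{"hand":0.43,"tx":0,"ty":0,"tz":-0.05,"spin":0},{"hand":0.43,"tx":0,"ty":0,"tz":-0.055,"spin":0},{"hand":0.43,"tx":0,"ty":0,"tz":-0.055,"spin":0},{"hand":0.43,"tx":0,"ty":0,"tz":-0.04,"spin":0}]'; python3 -m creep '[{"hand":0.43,"tx":0.02,"ty":0.04,"tz":0,"spin":0},{"hand":0.43,"tx":0.026,"ty":0.04,"tz":0,"spin":0},{"hand":0.43,"tx":0.026,"ty":0.04,"tz":0,"spin":0},{"hand":0.43,"tx":0.026,"ty":0.04,"tz":0,"spin":0},{"hand":0.43,"tx":0.026,"ty":0.04,"tz":0,"spin":0}]';python3 -m creep '[{"hand":0.43,"tx":0.04,"ty":0.04,"tz":0,"spin":0},{"hand":0.43,"tx":0.04,"ty":0.04,"tz":0,"spin":0},{"hand":0.43,"tx":0.04,"ty":0.04,"tz":0,"spin":0},{"hand":0.43,"tx":0.04,"ty":0.03,"tz":0,"spin":0},{"hand":0.43,"tx":0,"ty":0,"tz":0,"spin":0}]';python3 - <<'E'
from h import *
c=snap('top','top3');cv2.imwrite('pics/c3.png',cv2.resize(c['color'][120:250,125:285,::-1],None,fx=4,fy=4,interpolation=cv2.INTER_CUBIC))
E
```

```text
time: 8.0
tool_pos: [530.9, 192.7, 240.8]
tcp_rot: [3.141, 0.002, -3.045]
contact_force: [-0.0, 0.4, -0.1]
grip_width: 39.3
finger_force: 0.0
time: 8.62
tool_pos: [386.7, 380.6, 238.1]
tcp_rot: [-3.141, -0.001, -3.045]
contact_force: [0.8, 0.1, -0.2]
grip_width: 39.4
finger_force: 0.0
time: 9.25
tool_pos: [211.0, 514.6, 238.0]
tcp_rot: [-3.141, -0.001, -3.04]
contact_force: [0.8, -0.6, -0.5]
grip_width: 39.8
finger_force: 0.0
```

View pics/c3.png

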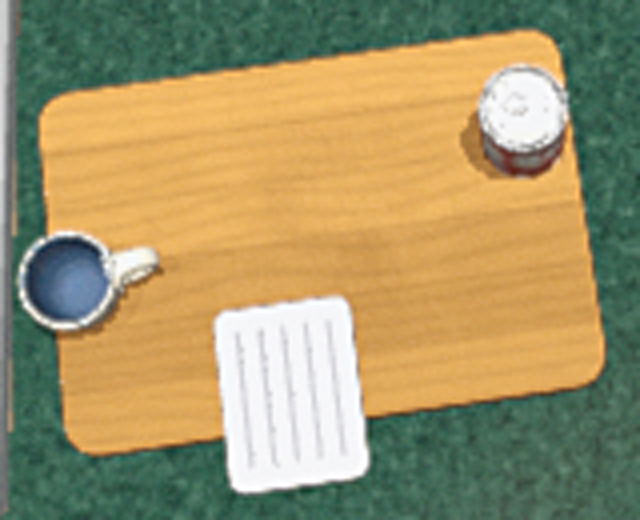

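The stand now overhangs the near edge: its near end is at crop y ≈ 470–493, and the edge passes through (105,455) and (590,386). Mug and tin look unmoved.

Run:
```python
from h import *
c=np.load('pics/top3.npz')
n=np.array([.9952,.0976]);t=np.array([-.0976,.9952])
f=lambda u,v:((u-1.5)/4+125,(v-1.5)/4+120)
for x in((105,455),(222,438.5),(370,417.5),(590,386)):
    q=ray(c,f(*x),21)[:2];print('edge',q.round(1),(n@q).round(1))
p,r=stand(c,f(290,395));print(r)
b=cv2.boxPoints(r);print(np.round(b@n-434.55,1),np.round(b@t,1))
a=np.load('pics/top0.npz')['color'].astype(int);d=np.abs(a-c['color']).max(2)>60
y,x=np.nonzero(d[120:250,125:285]);h=np.histogram2d(y+120,x+125,bins=[range(120,260,10),range(125,295,10)])[0];print(h.astype(int))
```

```text
edge [406.5 308.1] 434.6
edge [413.9 231.6] 434.5
edge [423.3 134.5] 434.4
edge [437.5 -10.7] 434.4
((440.6877746582031, 185.29820251464844), (120.87667083740234, 90.13922119140625), 5.5490522384643555)
[-38.3 -38.4  82.5  82.6] [186.5  96.4  96.3 186.4]
[[  0   0   0   0   0   0   0   0   0   0   0   0   0   0   0   0]
 [  0   0   0   0   0   0   0   1   0   0   0   0   0   0   0   0]
 [  0   0   0   0   0  15  55  94  25   0   0   0   0   0   0   0]
 [  0   0   0   0   0  93 100 100  69   0   0   0   0   0   0   0]
 [  0   0   0   0   0  57 100 100  99  13   0   0   0   0   0   0]
 [  0   0   0   0   0  15 100 100 100  50   0   0   0   0   0   0]
 [  0   0   0   0   0   0  73  78  35   2   0   0   0   0   0   0]
 [  0   0   0   0   0  15  40  53  45   0   0   0   0   0   0   0]
 [  0   0   0   0   0  63 100 100  85   0   0   0   0   0   0   0]
 [  0   0   0   0   0  52 100 100  97   0   0   0   0   0   0   0]
 [  0   0   0   0   0  42 100 100 100  13   0   0   0   0   0   0]
 [  0   0   0   0   0  34 100 100 100  20   0   0   0   0   0   0]
 [  0   0   0   0   0   7  30  19   3   0   0   0   0   0   0   0]]
```

Overhang is 38 mm and the stand is square to within 0.1°. Nothing else in the board area changed, and the hand is clear.

```bash
python3 -c "
from plant import close_job
print(close_job())"
```

```text
the job is handed in; nothing more can be done
None
```

I pushed the white stand until its near end stuck out about 38 mm past the board's near edge, square to it within about 0.1°; the board, mug and tin did not shift in the pictures, the honey jar was never approached, the hand finished clear, and the job was handed in after about 9 s on the robot's clock.

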